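Fit the clamp handle on the loaf-slicing guide

ROBOT

A 6-joint arm with a two-finger parallel gripper is mounted at the origin on the work surface. World frame = base frame: x ahead of the robot, y to its left, z up, the work surface at z = 0. Lengths are in m, angles in degrees, forces in N, time in s.
With the tool pointing down it reaches from about 0.4 to 0.825 m from the base axis. Payload 7 kg.
Tool frame: the origin (TCP) lies midway between the tips of the shut fingers; the grasp point (between the pads) lies 19 mm behind it; z points along the fingers, y is the direction in which the jaws open and shut (so a half turn about z gives the same grasp; the last joint's range is limited). The gripper opens to 88 mm and grips with 3 to 60 N. Pads are 19 mm wide; open, the fingers measure 130 mm over their backs; the gripper's body (78 mm by 193 mm) begins 47 mm behind the grasp point.
Start: joints at [83.199, 20.546, 0.682, 0, -70.136, -16.507], TCP at [0.267, 0.62, 0.227] pointing down, gripper open.
Joint ranges: [-176.03, 176.03], [-82.01, 121.73], [-58.28, 71.71], [-173.87, 95.51], [-174.79, -0.11], [-173.66, 173.66]. Speed limits (degrees/s): [136.94, 136.94, 172.46, 180, 180, 180].

INTERFACE

Orientations are given as a 3x3 rotation matrix whose columns are the frame's x, y, z axes.
In Python, from rig import robot gives the robot as it stands. Calls block until the motion is done:
- robot.goto(position, orientation): joint-space move of the TCP to a pose.
- robot.servo_line(position, ori=None, speed=0.15): straight line of the TCP; ori=None keeps the orientation; speed is the mean speed in m/s.
- robot.movej(angles): joint-space move.
- robot.move_gripper(opening): opening from 0.0 (shut) to 1.0 (fully open); the grip force is fixed at half the most; returns when the fingers have stopped.
- robot.dwell(seconds).
- robot.ik(position, orientation): joint angles nearest the present ones, or None.
- robot.grab_frame(name): name is "scene" or "top"; returns (picture, depth): 400x640x3 uint8, red, green, blue; 400x640 float32, m along the optical axis (not along the pixel's ray), 0 where there is no reading.
- robot.camera_info(name): a dict with "vfov" (degrees; the focal length in pixels is half the picture's height over the tangent of half this angle, whatever the lens; pixels are square), "cx", "cy" (the principal point, pixels), "k1" (the pictures are not rectified: a ray, as slopes to the right and down, at radius r is drawn at 1 + k1 r^2 times it, then the intrinsics apply), "view" (4x4, takes a point from world to camera coordinates). Camera axes: x right, y down, z forward; pixel columns grow to the right and rows downward; lengths in m; the calibration is good to about 2 mm. A picture is of the moment at which its call begins. camera_info takes no time and is no camera call.
A pose or a line that the arm cannot do raises robot.Unreachable and nothing moves.
- robot.job_done(): hands the job in, once; it reports no verdict.
Readings, each from a call of its own:
- robot.read_t(): time.
- robot.read_qpos(): joint angles.
- robot.read_qvel(): joint speeds.
- robot.read_effort(): joint torques, N m.
- robot.read_position(): TCP position.
- robot.read_tcp_rot(): TCP orientation.
- robot.read_force(): force on the tool from outside, world axes, zero at the start.
- robot.read_ft_torque(): the same for the moment, N m.
- robot.read_grip_width(): opening from 0.0 (shut) to 1.0 (fully open).
Only numpy, scipy, OpenCV 4.12 (cv2) and the standard library are available. Lean on these libraries where they do the work, as an engineer would, in place of code of your own. Each camera call takes 0.05 s, during which the arm holds its last target.

TASK

The end stop of the loaf-slicing guide has lost its clamp handle. Pick up the red handle with the square socket, turn it to suit the square steel shaft that stands up from the guide's clamp block, lower it on without dropping it until it sits fully home on the block, and let go. Leave the black handle with the round socket and the seed jar standing where they are.

Things in the scene. Friction and masses are not known exactly. Their poses are not given: they have to be found in the camera images.
- handle_grip (a point): Loose handle, upright on the bench, 86 mm tall, about 0.25 kg. Top: red paddle grip 80 mm long (x), 20 thick (y), 44 high. Below: square aluminium socket 44 x 44, 42 high, sides along x, y; central 26 mm square bore, 36 deep, open underneath; any quarter turn fits. Point: centre of the red grip, 64 mm above the socket's underside, 22 above its shoulders; z up. Grip it across the 20 mm.
- shaft_foot (a point): Square steel shaft on the pale wooden guide, 20 x 20 mm, 32 tall: straight for 20, then tapering to 8 x 8 at the tip. Stiff to turn. Point: on its axis, level with the top of the 70 mm dark grey block (46 mm above bench); x, y along its sides, z up. Handle home: underside flat on the block, grip centre 64 mm above this. Loaf (top at 115 mm) 105 mm off, stop plate and fence (70 mm) 56 mm off.
- round_handle_grip (a point): Bystander: a handle of the same size with a BLACK grip and a ROUND aluminium socket 44 mm across; it does not fit. Standing upright on the bench. This point is the centre of the black grip, 64 mm above the bench.
- seed_jar_center (a point): Bystander: an amber glass jar with a steel cap, 66 mm across, 100 mm tall, standing on the bench. This point is its centre, 50 mm above the bench.
There are look-alikes about, which are no part of the job. Leave any blue or green look-alike of the part that bears handle_grip alone.

How it is judged:
By the outcome, as a careful person would: the job done as asked, in the order asked, and still so for the second after the job is handed in, with the robot touching nothing.
It also fails if it takes over 38 s, if anything falls off the work surface, if the arm or the gripper's body presses on something with over 40 N, if the wrist force passes 120 N, or if a joint passes its speed limit or range.

## Working session

There is one attempt and no reset: what is moved stays moved. The work goes in short steps, each a Python script; the robot and the scene stay as the last script left them, time stands still between calls to the robot, and variables do not carry over. Pictures are saved under pics/ and viewed, and the job is handed in when it is done.

```bash
ls; mkdir -p pics
python3 - <<'E'
from rig import robot
import cv2,numpy as np
print(robot.read_t())
for n in("scene","top"):
    p,d=robot.grab_frame(n); np.savez(f"f_{n}0.npz",p=p,d=d)
    cv2.imwrite(f"pics/{n}0.png",p[:,:,::-1]); 
    c=robot.camera_info(n);print(n,{k:(np.round(v,4).tolist() if k=="view" else v) for k,v in c.items()},d.min(),d.max(),(d==0).mean())
    v=np.array(c["view"]);print(-v[:3,:3].T@v[:3,3])
E
```

```text
pics
0.0
scene {'vfov': 56.5079804040465, 'cx': 323.123021892522, 'cy': 202.88852716735087, 'k1': -0.08968618823670309, 'view': [[-0.3355, 0.9418, 0.0187, 0.232], [0.6625, 0.2501, -0.706, -0.2916], [-0.6697, -0.2245, -0.7079, 1.0696], [0.0, 0.0, 0.0, 1.0]]} 0.0 3.2363112 0.0041015625
[0.98727368 0.09449417 0.54695051]
top {'vfov': 42.68873401496933, 'cx': 317.15879954254814, 'cy': 204.03634744903002, 'k1': -0.08000323209385096, 'view': [[0.0239, -0.9993, -0.0276, -0.0457], [-0.9964, -0.0216, -0.0824, 0.5395], [0.0817, 0.0294, -0.9962, 0.922], [0.0, 0.0, 0.0, 1.0]]} 0.0 1.0213528 0.003953125
[ 0.46331363 -0.06114328  0.96167722]
```

View pics/scene0.png

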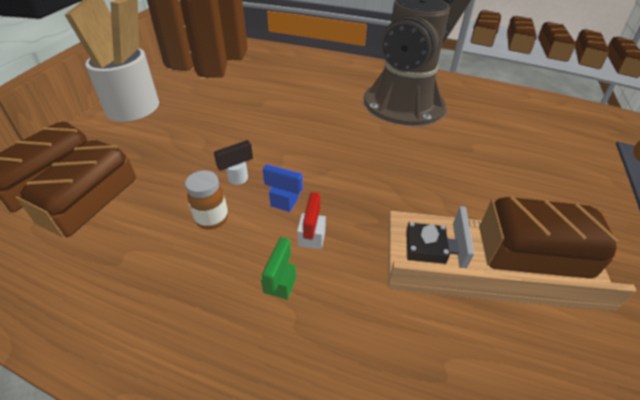

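View pics/top0.png

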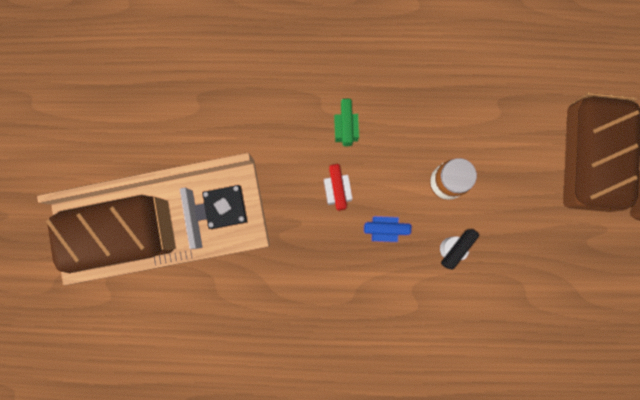

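The candidates for the red handle are below, as scene pixel / top pixel:
- **Red grip on a square aluminium socket:** (312,220) / (338,187). This matches the description.
- **Blue look-alike:** (283,185) / (388,229).
- **Green look-alike:** (280,267) / (347,122).
- **Black grip, round socket:** (235,160) / (460,249).

The shaft is at (430,233) / (222,206). Next I'll take close crops and measure.

```bash
cat > h.py <<'E'
import cv2,numpy as np
def K(c):
    f=200/np.tan(np.radians(c["vfov"]/2)); return np.array([[f,0,c["cx"]],[0,f,c["cy"]],[0,0,1.]])
def rays(c,uv):
    s=cv2.undistortPoints(np.float64(uv).reshape(-1,1,2),K(c),np.array([c["k1"],0,0,0.])).reshape(-1,2)
    v=np.array(c["view"]);R=v[:3,:3];o=-R.T@v[:3,3]
    return o,np.c_[s,np.ones(len(s))]@R     # direction with unit optical-axis depth
def onz(c,uv,z):
    o,d=rays(c,uv); return o+d*((z-o[2])/d[:,2:])
def cloud(c,uv,dep):
    o,d=rays(c,uv); return o+d*dep[:,None]
def proj(c,P):
    v=np.array(c["view"]);r,_=cv2.Rodrigues(v[:3,:3])
    return cv2.projectPoints(np.float64(P).reshape(-1,1,3),r,v[:3,3],K(c),np.array([c["k1"],0,0,0.]))[0].reshape(-1,2)
def tri(c1,p1,c2,p2):
    o1,d1=rays(c1,[p1]);o2,d2=rays(c2,[p2]);A=np.c_[d1[0],-d2[0]]
    t=np.linalg.lstsq(A,o2-o1,rcond=None)[0];a=o1+t[0]*d1[0];b=o2+t[1]*d2[0];return (a+b)/2,np.linalg.norm(a-b)
E
python3 - <<'E'
from rig import robot
import cv2,numpy as np
from h import *
C={n:robot.camera_info(n) for n in("scene","top")}
F={n:np.load(f"f_{n}0.npz") for n in C}
for n in C:
    p=F[n]["p"];d=F[n]["d"];hsv=cv2.cvtColor(p,cv2.COLOR_RGB2HSV)
    m=(((hsv[:,:,0]<6)|(hsv[:,:,0]>174))&(hsv[:,:,1]>190)&(hsv[:,:,2]>110)).astype(np.uint8)
    m[:, :250]=0; m[:,420:]=0
    k,l,s,ce=cv2.connectedComponentsWithStats(m); i=1+np.argmax(s[1:,4]);m=l==i
    v,u=np.nonzero(m);P=cloud(C[n],np.c_[u,v],d[v,u]);P=P[d[v,u]>0]
    T=P[P[:,2]>np.percentile(P[:,2],90)-.006]
    print(n,s[i],"zpct",np.percentile(P[:,2],[2,50,90,98]).round(4))
    # top face
    r=cv2.minAreaRect((T[:,:2]*1000).astype(np.float32));print(" top face rect mm",r,"mean",T.mean(0))
    # plane based
    # surrounding cloud in all heights
    g=np.mgrid[0:400,0:640].reshape(2,-1);A=cloud(C[n],np.c_[g[1],g[0]],d.ravel());np.save(f"cl_{n}.npy",A.reshape(400,640,3))
    A=A[d.ravel()>0]
    print(" bench z",np.median(A[(A[:,0]>.3)&(A[:,0]<.6)&(abs(A[:,1])<.3)][:,2]))
def crop(n,u,v,w,s,name):
    cv2.imwrite(f"pics/{name}.png",cv2.resize(F[n]["p"][v-w:v+w,u-w:u+w,::-1],None,fx=s,fy=s,interpolation=cv2.INTER_CUBIC))
a=[cv2.resize(F[n]["p"][v-32:v+32,u-32:u+32,::-1],(380,290*380//290),interpolation=cv2.INTER_CUBIC)[:,:] for n,u,v in(("top",338,187),("scene",312,220))]
cv2.imwrite("pics/c_red.png",np.hstack(a))
a=[cv2.resize(F[n]["p"][v-32:v+32,u-32:u+32,::-1],(380,380),interpolation=cv2.INTER_CUBIC) for n,u,v in(("top",222,206),("scene",430,236))]
cv2.imwrite("pics/c_shaft.png",np.hstack(a))
E
```

```text
scene [305 193  15  45 436] zpct [0.0545 0.0863 0.0878 0.0882]
 top face rect mm ((569.9027099609375, -65.55671691894531), (75.77474212646484, 17.941572189331055), 12.174651145935059) mean [ 0.57166887 -0.06480016  0.08645672]
 bench z 0.0025331126412064253
top [330 164  17  46 414] zpct [0.0825 0.0866 0.0888 0.0901]
 top face rect mm ((566.4074096679688, -70.10749053955078), (79.25604248046875, 17.770647048950195), 10.616801261901855) mean [ 0.56597749 -0.06972201  0.08670702]
 bench z 0.0019434069398360787
```

View pics/c_red.png

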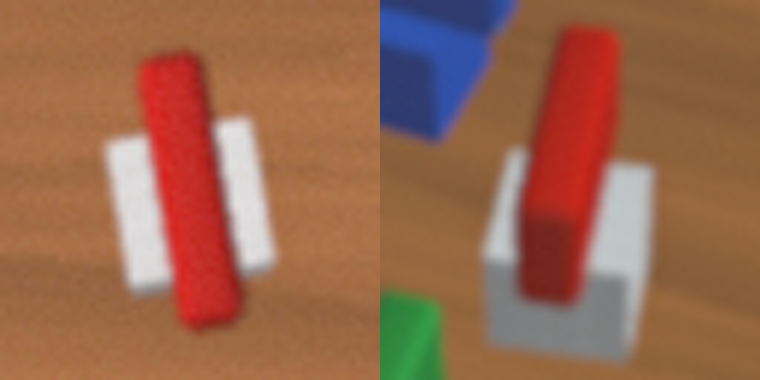

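View pics/c_shaft.png

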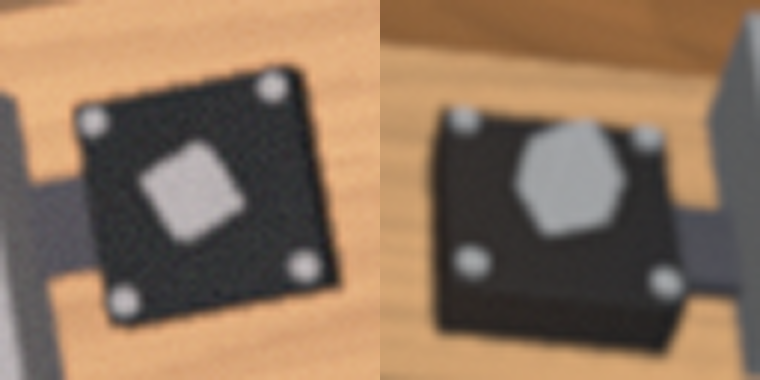

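The crops confirm the choice: a red paddle on a square light-grey socket (left centre (338,187) top, right (312,220) scene). The shaft is turned by a different angle from the block. It shows as a rotated light square, centred near top pixel (222,206). Next I'll measure corners in both views.

Run:
```python
from rig import robot
import cv2,numpy as np
from h import *
C={n:robot.camera_info(n) for n in("scene","top")}
F={n:np.load(f"f_{n}0.npz") for n in C}
def contour(n,u,v,w,fn,S=8):
    p=cv2.resize(F[n]["p"][v-w:v+w,u-w:u+w],None,fx=S,fy=S,interpolation=cv2.INTER_CUBIC)
    m=fn(p).astype(np.uint8)
    k,l,s,ce=cv2.connectedComponentsWithStats(m); 
    j=l[w*S,w*S]; j = j if j else 1+np.argmax(s[1:,4])
    c=max(cv2.findContours((l==j).astype(np.uint8),cv2.RETR_EXTERNAL,cv2.CHAIN_APPROX_NONE)[0],key=cv2.contourArea)[:,0].astype(float)
    return (c+.5)/S-.5+[u-w,v-w]
gray=lambda p:cv2.cvtColor(p,cv2.COLOR_RGB2GRAY)>105
red=lambda p:(p[:,:,0]>110)&(p[:,:,1]<85)&(p[:,:,2]<85)
cen=lambda c:(lambda M:np.array([M["m10"],M["m01"]])/M["m00"])(cv2.moments(c.astype(np.float32)))
sh={"top":contour("top",222,206,16,gray),"scene":contour("scene",430,234,16,gray)}
rd={"top":contour("top",338,187,30,red),"scene":contour("scene",312,217,30,red)}
for n in C:
    for nm,c,z in(("shaft",sh[n],.056),("red",rd[n],.086)):
        W=onz(C[n],c,z)[:,:2]*1000
        a=cv2.approxPolyDP(W.astype(np.float32),4,True)[:,0]
        e=np.roll(a,-1,0)-a
        print(n,nm,"cen px",cen(c).round(1),"on z:",cen(W).round(1),"minrect",[np.round(x,1) for x in cv2.minAreaRect(W.astype(np.float32))])
        print("  verts",a.round(1).tolist(),"edge ang",np.degrees(np.arctan2(e[:,1],e[:,0])).round(0)%180,np.hypot(*e.T).round(1))
    d=F[n]["d"]
    for nm,c in(("shaft",sh[n]),("red",rd[n])):
        m=np.zeros((400,640),np.uint8);cv2.fillPoly(m,[c.round().astype(int)],1);v,u=np.nonzero(m)
        P=cloud(C[n],np.c_[u,v],d[v,u]);print("  depth z pct",nm,np.percentile(P[:,2],[5,50,95]).round(4),"xy top pts",P[P[:,2]>np.percentile(P[:,2],95)-.004][:,:2].mean(0).round(4))
print("tri shaft centroid",tri(C["top"],cen(sh["top"]),C["scene"],cen(sh["scene"])))
print("tri red centroid",tri(C["top"],cen(rd["top"]),C["scene"],cen(rd["scene"])))
```

```text
scene shaft cen px [430.4 227.8] on z: [513.1 137.8] minrect [array([518.1, 141.6]), array([58.9, 62.4]), np.float64(20.4)]
  verts [[479.6000061035156, 160.5], [500.29998779296875, 105.0], [516.7000122070312, 107.80000305175781], [511.5, 109.9000015258789], [508.0, 130.60000610351562], [535.0999755859375, 123.5999984741211], [551.5, 133.89999389648438], [540.9000244140625, 150.89999389648438], [522.7000122070312, 153.10000610351562], [505.0, 144.60000610351562], [505.8999938964844, 163.5]] edge ang [110.  10. 159. 100. 166.  32. 122. 173.  26.  87.   6.] [59.3 16.6  5.6 21.  28.  19.4 20.1 18.3 19.7 19.  26.4]
scene red cen px [311.3 214. ] on z: [579.4 -62.5] minrect [array([582.3, -61.7]), array([111.4,  26.3]), np.float64(12.5)]
  verts [[529.2000122070312, -79.5], [539.7000122070312, -84.4000015258789], [634.7999877929688, -56.29999923706055], [635.7000122070312, -45.599998474121094], [627.4000244140625, -41.099998474121094], [553.4000244140625, -55.400001525878906], [529.5, -65.69999694824219]] edge ang [155.  16.  85. 151.  11.  23.  88.] [11.6 99.1 10.7  9.5 75.4 26.  13.8]
 
[... 559 characters left out ...]
]), np.float64(11.7)]
  verts [[607.2999877929688, -66.5], [603.2000122070312, -54.20000076293945], [528.7000122070312, -66.4000015258789], [524.0999755859375, -73.5], [526.5, -82.9000015258789], [536.2000122070312, -87.19999694824219], [603.0999755859375, -73.19999694824219]] edge ang [109.   9.  57. 104. 156.  12.  58.] [12.9 75.5  8.5  9.7 10.7 68.3  8. ]
  depth z pct shaft [0.0453 0.069  0.079 ] xy top pts [0.5297 0.1352]
  depth z pct red [0.0017 0.0862 0.0893] xy top pts [ 0.5644 -0.0712]
tri shaft centroid (array([0.52937001, 0.13470413, 0.0709821 ]), np.float64(0.0035792328456302302))
tri red centroid (array([ 0.56763432, -0.0689642 ,  0.06764833]), np.float64(0.002506217339183565))
```

Run:
```python
from rig import robot
import cv2,numpy as np
from h import *
C={n:robot.camera_info(n) for n in("scene","top")}
F={n:np.load(f"f_{n}0.npz") for n in C}
cen=lambda c:(lambda M:np.array([M["m10"],M["m01"]])/M["m00"])(cv2.moments(c.astype(np.float32)))
S=8;H={}
for n,u,v in(("top",222,206),("scene",430,233)):
    w=18;p=cv2.resize(F[n]["p"][v-w:v+w,u-w:u+w],None,fx=S,fy=S,interpolation=cv2.INTER_CUBIC)
    hsv=cv2.cvtColor(p,cv2.COLOR_RGB2HSV)
    m=((hsv[:,:,1]<60)&(hsv[:,:,2]>100)).astype(np.uint8);m=cv2.morphologyEx(m,cv2.MORPH_OPEN,np.ones((9,9)))
    k,l,s,ce=cv2.connectedComponentsWithStats(m);j=l[w*S,w*S]
    c=max(cv2.findContours((l==j).astype(np.uint8),0,cv2.CHAIN_APPROX_NONE)[0],key=cv2.contourArea)[:,0].astype(float)
    c=(c+.5)/S-.5+[u-w,v-w];H[n]=c
    a=cv2.approxPolyDP(c.astype(np.float32),1.2,True)[:,0]
    print(n,"cen",cen(c).round(2),"px verts",a.round(1).tolist())
    for z in(.046,.066): print("  z",z,(onz(C[n],a,z)[:,:2]*1000).round(1).tolist())
    mm=np.zeros((400,640),np.uint8);cv2.fillPoly(mm,[c.round().astype(int)],1);vv,uu=np.nonzero(mm)
    P=cloud(C[n],np.c_[uu,vv],F[n]["d"][vv,uu]);print("  depth z",np.percentile(P[:,2],[5,50,95]).round(4), "top pts",P[P[:,2]>np.percentile(P[:,2],97)-.003].mean(0).round(4))
print(tri(C["top"],cen(H["top"]),C["scene"],cen(H["scene"])))
# model silhouettes residual as check only: predicted hull verts in scene for candidate shaft
```

```text
top cen [221.86 205.84] px verts [[223.39999389648438, 197.39999389648438], [213.1999969482422, 203.3000030517578], [219.1999969482422, 213.89999389648438], [222.1999969482422, 213.89999389648438], [230.60000610351562, 208.3000030517578]]
  z 0.046 [[546.8, 136.0], [535.7, 154.4], [516.6, 142.6], [516.8, 137.2], [527.3, 122.3]]
  z 0.066 [[544.9, 131.7], [534.1, 149.7], [515.5, 138.2], [515.6, 132.8], [525.9, 118.2]]
  depth z [0.0452 0.0687 0.079 ] top pts [0.5298 0.135  0.0786]
scene cen [429.51 233.44] px verts [[433.8999938964844, 224.1999969482422], [426.20001220703125, 224.39999389648438], [422.20001220703125, 228.10000610351562], [420.6000061035156, 234.89999389648438], [425.20001220703125, 242.8000030517578], [433.3999938964844, 241.8000030517578], [436.6000061035156, 239.6999969482422], [438.6000061035156, 233.3000030517578]]
  z 0.046 [[493.6, 143.6], [499.3, 130.1], [510.7, 124.5], [528.0, 124.3], [543.1, 135.0], [535.8, 148.4], [529.0, 153.0], [512.9, 154.5]]
  z 0.066 [[513.4, 141.6], [518.8, 128.7], [529.7, 123.3], [546.3, 123.1], [560.8, 133.3], [553.8, 146.3], [547.3, 150.7], [531.8, 152.1]]
  depth z [0.0463 0.063  0.0785] top pts [0.5455 0.1367 0.0932]
(array([0.53041331, 0.13686159, 0.05797542]), np.float64(0.00224017116102639))
```

```bash
cat >> h.py <<'E'
def ori(yaw,flip=False):
    a=np.radians(yaw+(180 if flip else 0)); y=np.array([-np.sin(a),np.cos(a),0]);z=np.array([0,0,-1.]);x=np.cross(y,z)
    return np.c_[x,y,z]
E
python3 - <<'E'
from rig import robot
import cv2,numpy as np
from h import *
for f in(0,1):
    print(f,[None if q is None else np.round(q,1) for q in(robot.ik([.567,-.069,.2],ori(11,f)),robot.ik([.567,-.069,.047],ori(11,f)),robot.ik([.53,.136,.2],ori(32,f)),robot.ik([.53,.136,.09],ori(32,f)))])
q=[robot.ik([.567,-.069,.2],ori(11,f)) for f in (0,1)]
f=int(abs(q[1][5])<abs(q[0][5])) ; print(f)
robot.goto([.567,-.069,.2],ori(11,f))
robot.move_gripper(.6)
print(robot.read_t(),robot.read_position(),robot.read_grip_width(),robot.read_force())
im=[]
for n in("scene","top"):
    p,d=robot.grab_frame(n); np.savez(f"f_{n}1.npz",p=p,d=d); cv2.imwrite(f"pics/{n}1.png",p[:,:,::-1])
E
```

```text
0 [array([ 12.7,  11.9, -14.9,   0. , -63.2, -91.7]), array([ 12.7,  21.2, -25.1,   0. , -43.8, -91.7]), array([ 34.9,   9.7, -17.8,   0. , -62.5, -92.9]), array([ 34.9,  16.1, -25.7,   0. , -48.2, -92.9])]
1 [array([ 12.7,  11.9, -14.9,   0. , -63.2,  88.3]), array([ 12.7,  21.2, -25.1,   0. , -43.8,  88.3]), array([ 34.9,   9.7, -17.8,   0. , -62.5,  87.1]), array([ 34.9,  16.1, -25.7,   0. , -48.2,  87.1])]
1
3.55 [ 0.56699805 -0.0690175   0.20002068] 0.5992387902112019 [-0.50621405  0.20304344  0.12300342]
```

View pics/scene1.png

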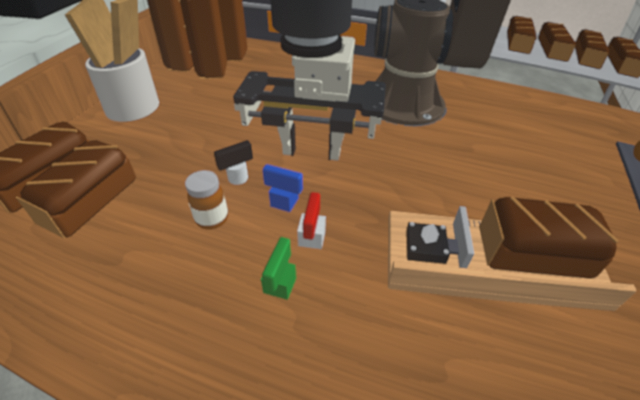

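View pics/top1.png

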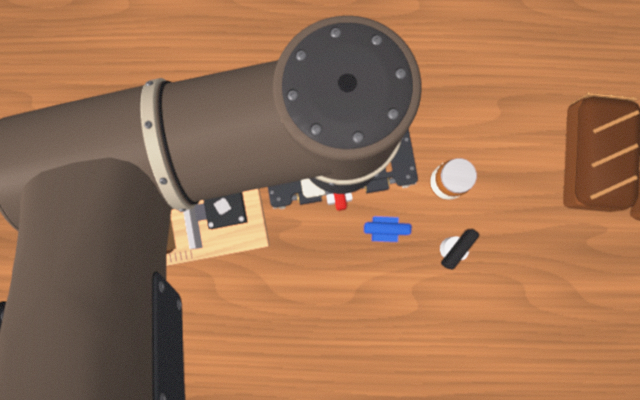

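The gripper hovers above the red handle: fingertips at about (289,155) and (335,158) in the scene, with the red grip at (312,215) below. I'll check camera against arm at the fingertips.

Run:
```python
from rig import robot
import cv2,numpy as np
from h import *
c=robot.camera_info("scene");p=np.load("f_scene1.npz")["p"]
P=robot.read_position();R=robot.read_tcp_rot();w=.0264
print("proj TCP",proj(c,[P,P+R[:,1]*w,P-R[:,1]*w]).round(1).tolist())
im=cv2.resize(p[100:180,260:370,::-1],None,fx=7,fy=7,interpolation=cv2.INTER_CUBIC)
for q in proj(c,[P,P+R[:,1]*w,P-R[:,1]*w]): cv2.circle(im,tuple(((q-[260,100]+.5)*7).astype(int)),3,(0,0,255),-1)
cv2.imwrite("pics/tip1.png",im)
```

```text
proj TCP [[310.3, 153.9], [293.2, 152.0], [327.5, 155.7]]
```

View pics/tip1.png

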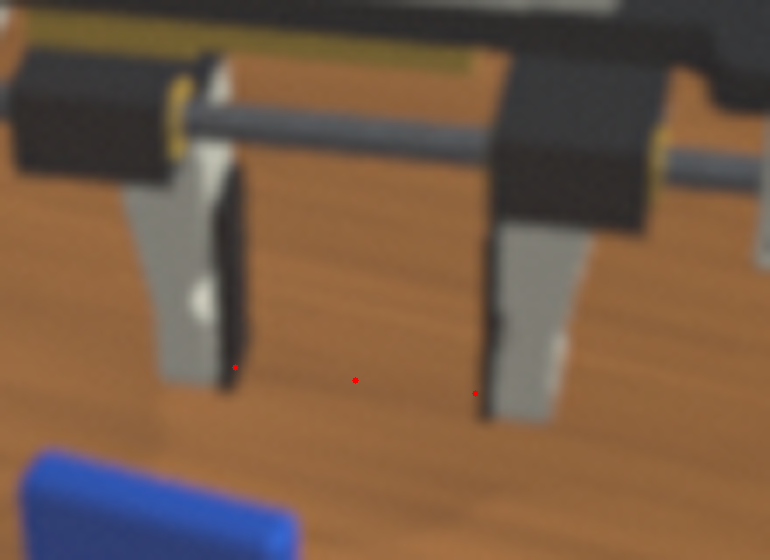

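Projected TCP and the seen fingertips agree to about 3 mm: the scene camera reads about +3 mm in y, so the top-view positions hold. Grasping now.

Run:
```python
from rig import robot
import cv2,numpy as np
from h import *
f=1
robot.servo_line([.567,-.0695,.10],speed=.15)
robot.servo_line([.567,-.0695,.048],speed=.06)
print("F",robot.read_force())
robot.move_gripper(0.0)
print("w",robot.read_grip_width()*88,robot.read_force(),robot.read_position())
robot.servo_line([.567,-.0695,.19],speed=.12)
print("w",robot.read_grip_width()*88,robot.read_force(),robot.read_t())
for n in("scene",):
    p,d=robot.grab_frame(n); np.savez(f"f_{n}2.npz",p=p,d=d); cv2.imwrite(f"pics/{n}2.png",p[:,:,::-1])
    cv2.imwrite("pics/held2.png",cv2.resize(p[90:210,240:400,::-1],None,fx=5,fy=5,interpolation=cv2.INTER_CUBIC))
```

```text
F [-0.0422838   0.26552945  0.57066418]
w 20.108846561261828 [ 0.28725345 -0.42843953  0.63498687] [ 0.56700256 -0.06950775  0.04804373]
w 19.831917078940837 [-0.37970761 -0.35486822 -2.35769359] 7.45
```

View pics/held2.png

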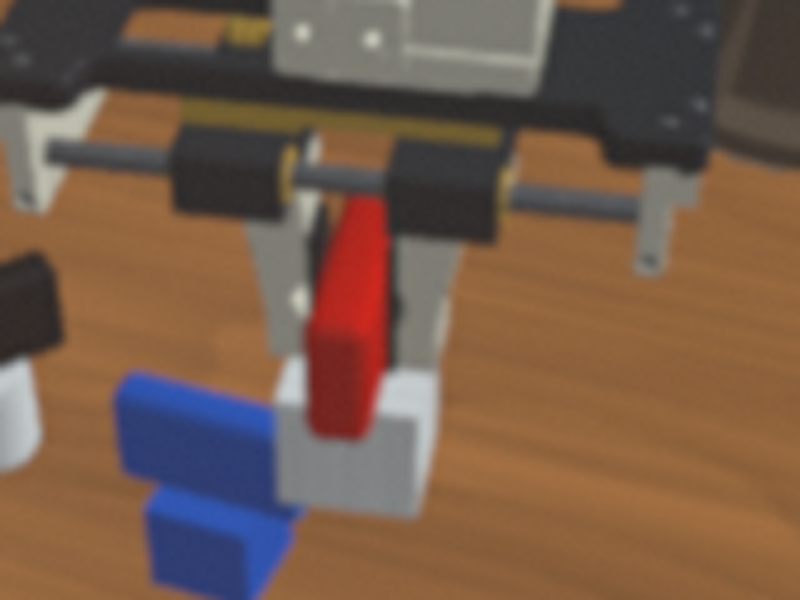

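The handle is held upright and level: red end face at crop (340,385), socket bottom edge at (350,505), grip width 20 mm. Now I'll move it above the shaft and compare it with the shaft in the same camera.

Run:
```python
from rig import robot
import cv2,numpy as np
from h import *
robot.goto([.530,.1358,.19],ori(32,1))
robot.servo_line([.530,.1358,.150],speed=.1)
print(robot.read_position(),robot.read_t(),robot.read_grip_width()*88,robot.read_force())
p,d=robot.grab_frame("scene");np.savez("f_scene3.npz",p=p,d=d)
p2,d2=robot.grab_frame("top");cv2.imwrite("pics/top3.png",p2[:,:,::-1])
c=robot.camera_info("scene")
T=robot.read_position();R=robot.read_tcp_rot();b=T[2]-.048
a=np.radians(32);ex=np.array([np.cos(a),np.sin(a),0]);ey=np.array([-np.sin(a),np.cos(a),0])
def sq(C,h,z):return [np.array([C[0],C[1],z])+h*(i*ex+j*ey) for i,j in((1,1),(-1,1),(-1,-1),(1,-1))]
u0,v0,u1,v1=370,140,500,240;S=6
im=cv2.resize(p[v0:v1,u0:u1,::-1],None,fx=S,fy=S,interpolation=cv2.INTER_CUBIC);raw=im.copy()
def draw(P,col):
    q=((proj(c,P)-[u0,v0]+.5)*S).astype(np.int32);cv2.polylines(im,[q.reshape(-1,1,2)],True,col,1)
draw(sq(T,.022,b),(0,255,255));draw(sq(T,.022,b+.042),(0,255,255))
draw(sq([.53,.1358],.010,.046),(0,255,0));draw(sq([.53,.1358],.010,.066),(0,255,0));draw(sq([.53,.1358],.004,.078),(0,255,0))
cv2.imwrite("pics/al3.png",im);cv2.imwrite("pics/al3raw.png",raw)
```

```text
[0.53039485 0.13524824 0.15010651] 8.8917 20.060861875362427 [-0.29198685  0.04881544 -2.49967256]
```

View pics/al3.png

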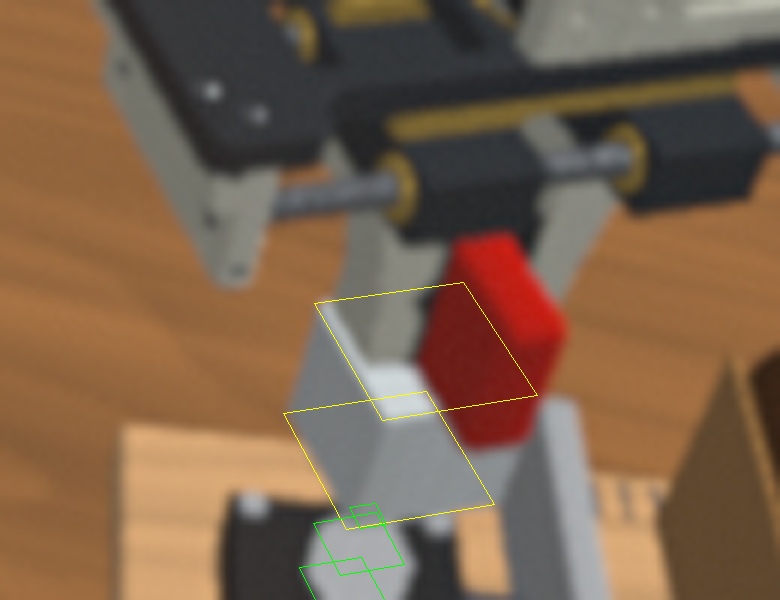

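View pics/al3raw.png

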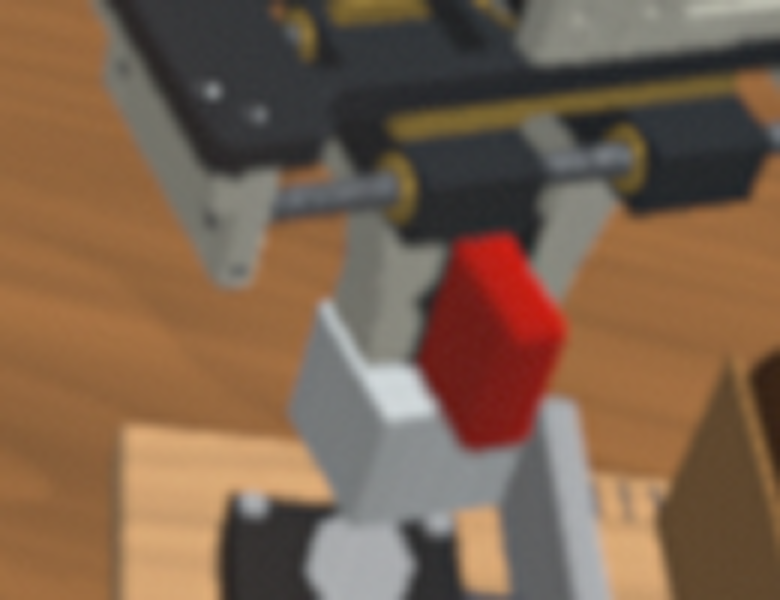

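The handle hangs above the shaft with sides parallel to my drawn outlines. The socket's near bottom corner is seen at crop (355,520) and drawn at (345,529). The shaft hexagon's centre is at (360,565). Next I'll quantify the socket and shaft offsets in this same camera.

Run:
```python
from rig import robot
import cv2,numpy as np
from h import *
c=robot.camera_info("scene");T=robot.read_position();print(T)
a=np.radians(32);ex=np.array([np.cos(a),np.sin(a),0]);ey=np.array([-np.sin(a),np.cos(a),0])
def sq(C,h,z):return [np.array([C[0],C[1],z])+h*(i*ex+j*ey) for i,j in((1,1),(-1,1),(-1,-1),(1,-1))]
C=[.53,.1355]
h=cv2.convexHull(np.float32(proj(c,sq(C,.01,.046)+sq(C,.01,.066)+sq(C,.004,.078))))
M=cv2.moments(h);print("pred hull cen",M["m10"]/M["m00"],M["m01"]/M["m00"],"meas 429.51 233.44");print(h[:,0].round(1).tolist())
print("jac px/mm x,y,z",[ (proj(c,[np.array([.53,.1355,.06])+e*.001])-proj(c,[[.53,.1355,.06]])).round(3).tolist() for e in np.eye(3)])
print("pred socket bottom/top corners",proj(c,sq(T,.022,T[2]-.048)).round(1).tolist(),proj(c,sq(T,.022,T[2]-.006)).round(1).tolist())
p=np.load("f_scene3.npz")["p"]
# measured socket silhouette: low-saturation region
u0,v0,u1,v1=410,185,465,232;S=8
q=cv2.resize(p[v0:v1,u0:u1],None,fx=S,fy=S,interpolation=cv2.INTER_CUBIC)
im=q[:,:,::-1].copy()
for i in range(0,u1-u0,5): cv2.putText(im,str(u0+i),(i*S,8),0,.3,(255,255,255),1);cv2.line(im,(i*S+4,10),(i*S+4,16),(255,255,255),1)
for i in range(0,v1-v0,5): cv2.putText(im,str(v0+i),(0,i*S+4),0,.3,(255,255,255),1)
cv2.imwrite("pics/sock3.png",cv2.resize(im,None,fx=1.5,fy=1.5))
```

```text
[0.53064001 0.13575189 0.15074799]
pred hull cen 428.0304761682352 233.22610285494824 meas 429.51 233.44
[[436.79998779296875, 233.5], [434.1000061035156, 240.8000030517578], [423.6000061035156, 242.6999969482422], [419.20001220703125, 234.10000610351562], [421.5, 226.60000610351562], [427.6000061035156, 224.10000610351562], [431.8999938964844, 223.39999389648438], [433.79998779296875, 226.8000030517578]]
jac px/mm x,y,z [[[-0.084, 0.412]], [[0.57, 0.152]], [[0.127, -0.374]]]
pred socket bottom/top corners [[452.0, 223.5], [440.5, 204.7], [416.8, 208.3], [427.3, 227.7]] [[459.1, 205.4], [446.7, 186.6], [421.9, 190.1], [433.2, 209.5]]
```

View pics/sock3.png

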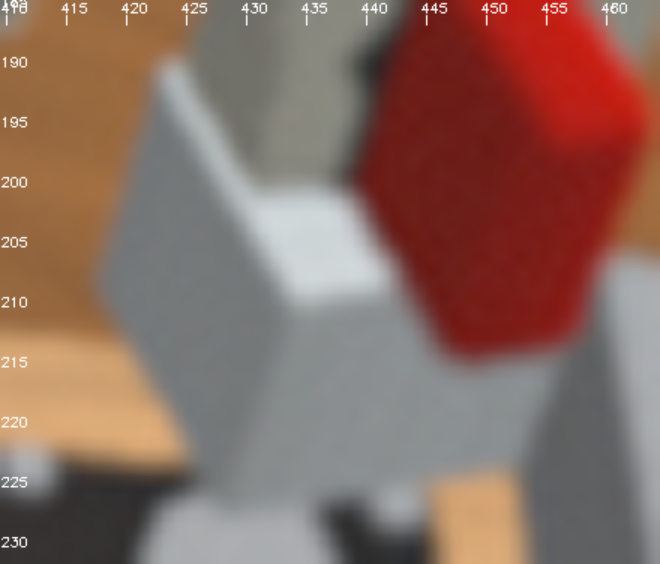

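The socket and shaft axes agree to under 1 mm in the same camera, well inside the ±3 mm clearance. Lowering in steps with a force watch.

Run:
```python
from rig import robot
import numpy as np
x,y=.5306,.1362
F0=robot.read_force()
robot.servo_line([x,y,.128],speed=.06)
for z in list(np.arange(.122,.0985,-.004))+list(np.arange(.098,.0905,-.001)):
    robot.servo_line([x,y,z],speed=.04)
    F=robot.read_force()-F0;P=robot.read_position()
    print(round(z,4),P.round(4),F.round(1),round(robot.read_grip_width()*88,1))
    if F[2]>10 or np.hypot(F[0],F[1])>8: break
print(robot.read_t(),robot.read_ft_torque())
```

```text
0.122 [0.5304 0.1361 0.1218] [-0.6  0.7 -2.2] 19.9
0.118 [0.5304 0.1361 0.1178] [-0.4  0.  -1.2] 20.1
0.114 [0.5304 0.1361 0.1137] [-0.3 -0.1 -1.8] 19.9
0.11 [0.5304 0.1361 0.1097] [ 0.1 -0.4 -1.8] 19.5
0.106 [0.5304 0.1361 0.1057] [ 0.  -0.4 -0.2] 19.6
0.102 [0.5304 0.1361 0.1017] [ 0.5  0.3 -1.5] 19.7
0.098 [0.5304 0.1361 0.0977] [ 0.6 -0.  -0.6] 19.8
0.097 [0.5306 0.1362 0.097 ] [-0.1  0.1 -2.2] 20.2
0.096 [0.5306 0.1362 0.096 ] [ 0.2  0.5 -0.9] 19.7
0.095 [0.5305 0.1362 0.0949] [-0.2 -0.4 -1.4] 19.7
0.094 [0.5308 0.1363 0.0941] [ 0.   0.3 -0.3] 20.0
0.093 [0.5308 0.1363 0.094 ] [-1.9 -0.6  8.8] 20.1
0.092 [0.5309 0.1363 0.094 ] [-6.  -0.1 18.1] 20.0
12.8083 [-0.19856078  2.60020108 -0.06514913]
```

Contact came at TCP z = 0.0940, exactly the home height (46 + 48 mm). I'll relieve the push, let go, withdraw and look.

Run:
```python
from rig import robot
import cv2,numpy as np
from h import *
robot.servo_line([.5306,.1362,.0938],speed=.03)
print(robot.read_force())
robot.move_gripper(.55)
print(robot.read_grip_width()*88,robot.read_force())
robot.servo_line([.5306,.1362,.20],speed=.12)
robot.goto([.40,.42,.26],ori(32,1))
print(robot.read_t(),robot.read_force())
im=[]
for n,u,v in(("scene",430,220),("top",222,206)):
    p,d=robot.grab_frame(n);np.savez(f"f_{n}4.npz",p=p,d=d);cv2.imwrite(f"pics/{n}4.png",p[:,:,::-1])
    im.append(cv2.resize(p[v-45:v+45,u-45:u+45,::-1],(390,390),interpolation=cv2.INTER_CUBIC))
    hsv=cv2.cvtColor(p,cv2.COLOR_RGB2HSV);m=((hsv[:,:,0]<6)|(hsv[:,:,0]>174))&(hsv[:,:,1]>190)&(hsv[:,:,2]>110)
    vv,uu=np.nonzero(m);P=cloud(robot.camera_info(n),np.c_[uu,vv],d[vv,uu]);k=(d[vv,uu]>0)&(P[:,2]>.05)&(P[:,2]<.2)&(abs(P[:,1]-.136)<.08)&(abs(P[:,0]-.53)<.08)
    P=P[k];T=P[P[:,2]>np.percentile(P[:,2],90)-.006]
    print(n,"top z",np.percentile(P[:,2],[50,90]).round(4),cv2.minAreaRect((T[:,:2]*1000).astype(np.float32)))
cv2.imwrite("pics/fin4.png",np.hstack(im))
```

```text
[-2.2040741   0.18488589  4.69206677]
48.33047949810817 [ 0.85412724 -0.0245103   0.24644675]
16.0083 [ 0.36722553  0.95950522 -0.55267378]
scene top z [0.1321 0.1335] ((533.5234375, 138.6209259033203), (75.2968521118164, 17.31095314025879), 32.113243103027344)
top top z [0.1325 0.1343] ((530.578125, 134.79495239257812), (75.83688354492188, 18.060670852661133), 31.912717819213867)
```

View pics/fin4.png

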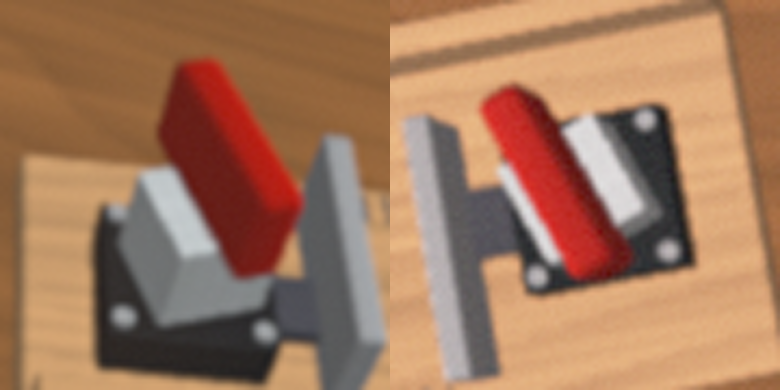

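View pics/scene4.png

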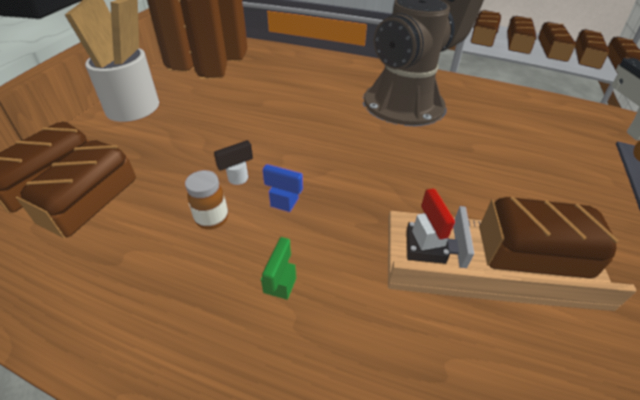

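The handle sits flat on the block, with no gap under the socket, at scene (432,230). Its top is at 132 mm, as expected for home. The jar, the black handle and the look-alikes are where they were. Handing in.

```bash
python3 -c "
from rig import robot
robot.job_done();print(robot.read_t())"
```

```text
the job is handed in; nothing more can be done
the job is handed in; nothing more can be done
```

The red handle with the square socket is fully home on the shaft and released, and I handed the job in at about 16 s of the 38 s allowed. I gripped it across the 20 mm, turned it 21° to match the shaft (about 32°), and lowered it until it met the block.

**Last checks:**
- **Seating:** contact came at TCP z = 94.0 mm, the height expected for home. The push at that moment was about 18 N, and the sideways force stayed near zero until then. Afterwards the grip's top measured 132–132.5 mm in both views (132 expected), with yaw 32° and no gap visible under the socket.
- **Bystanders:** the black handle, the jar and the blue and green look-alikes look unmoved in the last scene picture. The arm is clear of everything.

**Disagreement:** the two cameras differ by about 3–5 mm in x and y. The scene camera reads about 3 mm too far in y, judged from the fingertips. I aligned the socket and shaft within that one camera, so the offset cancelled.

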